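Load the cake warmer and set its heater switches

ROBOT

A 6-joint arm with a two-finger parallel gripper is mounted at the origin on the work surface; the furniture and walls round the work are solid. World frame = base frame: x ahead of the robot, y to its left, z up, the work surface at z = 0. Lengths are in m, angles in rad, forces in N, time in s.
With the tool pointing down it reaches from about 0.375 to 0.975 m from the base axis. Payload 3.8 kg.
Tool frame: the origin (TCP) lies midway between the tips of the shut fingers; the grasp point (between the pads) lies 19 mm behind it; z points along the fingers, y is the line along which they close (so a half turn about z gives the same grasp; the last joint's range is limited). The gripper opens to 88 mm and grips with 3 to 60 N. Pads are 18 mm wide; open, the fingers measure 123 mm over their backs; the gripper's body (75 mm by 187 mm) begins 45 mm behind the grasp point.
Start: joints at [-1.272, 0.264, 1.604, -0, 1.274, -0.037], TCP at [0.222, -0.637, 0.239] pointing down, gripper open.
Joint ranges: [-2.63, 2.63], [-0.94, 2.18], [0.31, 2.57], [-1.31, 4.45], [0, 2.66], [-2.55, 2.55]. Speed limits (rad/s): [2.57, 2.57, 3.14, 3.14, 3.14, 3.14].

INTERFACE

Orientations are given as a 3x3 rotation matrix whose columns are the frame's x, y, z axes.
In Python, from plant import ctrl, eyes gives the robot as it stands.
- The arm moves only by the shell command python3 -m inch 'ROWS' [FORCE]. ROWS is JSON, a list of rows, each an object of numbers: "jaw": the opening, from -1 (shut) to 1 (fully open); "tx", "ty", "tz": the shift along the tool's x, y, z in cm; "ax", "ay", "az": the turn, a rotation vector about the tool's x, y, z in rad. A call has 1 to 12 rows; each row shifts and turns the commanded pose from where the row before left it, along the tool's axes as they then stand; what a row does not reach is not made up. A row lasts 1/12 s, in which the tool goes at most 41.7 mm and 7.16 degrees, less where a joint would pass 70% of its speed; a pose out of reach is approached as far as the arm can. A call with a gripper value outside its range is refused whole. The fingers move at their own pace and stop on an object; FORCE is the grip in N (left out, the last holds). Time passes only in rows, so rows that do not move let the fingers close. It gives the time, the measured TCP pose, the force, the opening and the grip force at its end, in the units of the state.
- ctrl.get_state(): the state, without advancing time (a new reading comes with each control period).
- eyes.capture(name): name is "scene" or "top" or "wrist"; returns the picture (384x512x3 uint8, red, green, blue); there is no depth.
- eyes.camera_model(name): a dict with "mtx" (3x3 intrinsics, pixels), "k1" (the pictures are not rectified: a ray, as slopes to the right and down, at radius r is drawn at 1 + k1 r^2 times it, then the intrinsics apply), "R" (3x3) and "t" (3): a world point X has camera coordinates R X + t. Camera axes: x right, y down, z forward; pixel columns grow to the right and rows downward; lengths in m; the calibration is good to about 2 mm. A picture is of the moment at which its call begins: read the wrist's pose just before it. camera_model takes no time and is no camera call; for the wrist camera it gives the pose at the moment of the call.
- ctrl.job_done(): hands the job in; it is judged then, once.
The state is a dict: "time_s": time; "joint_pos": joint angles; "joint_vel": joint speeds; "effort": joint torques, N m; "position": TCP position; "ee_rot": TCP orientation; "ft_force": force on the tool from outside, world axes, zero at the start; "moment": the same for the moment, N m; "gripper_width": finger opening in m; "grasp_force": force on a finger pad.
Only numpy, scipy, OpenCV 4.12 (cv2) and the standard library are available. Lean on these libraries where they do the work, as an engineer would, in place of code of your own. Each camera call takes 0.05 s, during which the arm holds its last target. There are 200 camera calls.

TASK

Put the persimmon-shaped cake on the deck in front of the empty bay whose hood is high enough for it, and push it in under that hood so that at most its front edge still shows. Set the four little toggle switches so that every bay with a cake in it is on (lever leaning back, away from you) and the empty bay is off (lever leaning towards you); the switches stand in the same left-to-right order as the bays. Leave the two cakes already in their bays, and the other things on the table, where they are.

Things in the scene. Friction and masses are not known exactly. Their poses are not given: they have to be found in the camera images.
- warmer: Steel cake warmer, fixed, 190 (x) x 270 (y) mm. Origin at the centre of its underside, x to the back, y left. Landing deck 14 mm high in front (x -95 to -20); four bays side by side, 65 mm apart (x -20 to +40); console at the back (x +40 to +95), top 76 mm high, with a bank of four toggle switches 26 mm apart on a black panel left of the middle.
- sw1 (a joint): Toggle switch 1, leftmost: white bat lever, -0.38 = leaning fully to the warmer's -x (off), +0.38 = fully to +x (on), 0 upright. Over-centre spring: 1 to 2 N at the tip pushes it past upright, then it snaps over and stays. Pivot in the warmer's frame: x +66, y 84, z 78 mm; tip 26 mm from the pivot, lever 9 to 10 mm thick.
- sw2 (a joint): Toggle switch 2, second from the left: white bat lever, -0.38 = leaning fully to the warmer's -x (off), +0.38 = fully to +x (on), 0 upright. Over-centre spring: 1 to 2 N at the tip pushes it past upright, then it snaps over and stays. Pivot in the warmer's frame: x +66, y 58, z 78 mm; tip 26 mm from the pivot, lever 9 to 10 mm thick.
- sw3 (a joint): Toggle switch 3, third from the left: white bat lever, -0.38 = leaning fully to the warmer's -x (off), +0.38 = fully to +x (on), 0 upright. Over-centre spring: 1 to 2 N at the tip pushes it past upright, then it snaps over and stays. Pivot in the warmer's frame: x +66, y 32, z 78 mm; tip 26 mm from the pivot, lever 9 to 10 mm thick.
- sw4 (a joint): Toggle switch 4, rightmost: white bat lever, -0.38 = leaning fully to the warmer's -x (off), +0.38 = fully to +x (on), 0 upright. Over-centre spring: 1 to 2 N at the tip pushes it past upright, then it snaps over and stays. Pivot in the warmer's frame: x +66, y 6, z 78 mm; tip 26 mm from the pivot, lever 9 to 10 mm thick.
- slot1 (a point): Point on the deck under the middle of the hood of bay place 1, counted from the left as seen from the robot; warmer frame x +10 mm, y 97.5 mm, z 14 mm. Switch 1 heats this place.
- slot2 (a point): Point on the deck under the middle of the hood of bay place 2, counted from the left as seen from the robot; warmer frame x +10 mm, y 32.5 mm, z 14 mm. Switch 2 heats this place.
- slot3 (a point): Point on the deck under the middle of the hood of bay place 3, counted from the left as seen from the robot; warmer frame x +10 mm, y -32.5 mm, z 14 mm. Switch 3 heats this place.
- slot4 (a point): Point on the deck under the middle of the hood of bay place 4, counted from the left as seen from the robot; warmer frame x +10 mm, y -97.5 mm, z 14 mm. Switch 4 heats this place.
- bay_tall: The one high bay, empty at first, red badge on its front edge, in any of the four places. Clearance 50 mm, hood top 60 mm above the deck; hood 60 mm deep (x -30 to +30 mm), 10 mm thick; 60 mm clear between its side walls. Origin on the deck under the middle of the hood, x to the back: front edge at x -30 mm, open to -x, where the level landing deck reaches 75 mm further.
- bay_low_a: Low bay that holds the purple cake: clearance under the hood 28 mm, hood top 38 mm above the deck; otherwise like the high bay. In any of the four places.
- bay_low_b: Low bay that holds the green cake: like bay_low_a.
- bay_low_c: Low bay that is empty and stays empty: like bay_low_a.
- persimmon_cake: Lilac rice cake shaped like a ribbed persimmon (or little pumpkin) with a dark green leaf on top, 47 x 48 x 40 mm (its rounded firm body 33 mm high), 19 to 34 g, standing on the table left of the warmer. Origin at the centre of its underside, z up. Grasp round the belly, 10 to 20 mm above its underside.
- purple_cake: Purple half-moon rice cake, 58 x 38 x 21 mm, lying in a low bay, its front end peeping out. Origin at the centre of its underside.
- green_cake: Dark green half-moon rice cake, 55 x 39 x 24 mm, lying in a low bay, its front end peeping out. Origin at the centre of its underside.
- dough_press: Bystander: cream plastic dumpling press lying on the table, 95 x 141 x 15 mm. Origin at the centre of its underside.
- plunger_stamp: Bystander: white plunger stamp, 46 mm across, 43 mm high, standing on the table. Origin at the centre of its underside.
- blue_cake: Bystander: pale blue half-moon rice cake on the table, 62 x 46 x 22 mm. Origin at the centre of its underside.
- bamboo_stick: Bystander: bamboo modelling stick lying on the table, 194 mm long, 8 mm high. Origin at the middle of its underside.
- kitchen_scale: Green kitchen scale, fixed, 178 x 175 mm, its round pan 124 mm above the table: an obstacle between the free cake and the warmer. Origin at the centre of its underside.
- spice_jar_1: Fixed spice jar, 46 mm across, 106 mm high, in front of the warmer: an obstacle. Origin at the centre of its underside.
- spice_jar_2: Fixed spice jar, 42 mm across, 97 mm high, in front of the warmer: an obstacle. Origin at the centre of its underside.
Not all that is in view belongs to the job. What is shaped like the persimmon_cake but pink or red is not meant.

How it is judged:
At the end, for the whole second after the job is handed in: The persimmon-shaped cake stands upright and still in the high bay, its centre at least 12 mm behind the hood's front edge; purple and green cakes within 20 mm of where they lay; each switch fully over (beyond 0.3 rad): on where its bay holds a cake, off where it is empty (x of persimmon_cake in the frame of bay_tall between -0.018 and 0.03 m and y of persimmon_cake in the frame of bay_tall between -0.02 and 0.02 m and z of persimmon_cake in the frame of bay_tall between -0.005 and 0.008 m and angle between persimmon_cake's own z axis and vertical below 0.3 rad and linear speed of persimmon_cake below 0.02 m/s and distance of each of purple_cake, green_cake from where it was at the start of the episode below 0.02 m and ((horizontal distance between any of persimmon_cake, purple_cake, green_cake and slot1 below 0.03 m and value of joint sw1 above 0.3 rad) or (not (horizontal distance between any of persimmon_cake, purple_cake, green_cake and slot1 below 0.03 m) and value of joint sw1 below -0.3 rad)) and ((horizontal distance between any of persimmon_cake, purple_cake, green_cake and slot2 below 0.03 m and value of joint sw2 above 0.3 rad) or (not (horizontal distance between any of persimmon_cake, purple_cake, green_cake and slot2 below 0.03 m) and value of joint sw2 below -0.3 rad)) and ((horizontal distance between any of persimmon_cake, purple_cake, green_cake and slot3 below 0.03 m and value of joint sw3 above 0.3 rad) or (not (horizontal distance between any of persimmon_cake, purple_cake, green_cake and slot3 below 0.03 m) and value of joint sw3 below -0.3 rad)) and ((horizontal distance between any of persimmon_cake, purple_cake, green_cake and slot4 below 0.03 m and value of joint sw4 above 0.3 rad) or (not (horizontal distance between any of persimmon_cake, purple_cake, green_cake and slot4 below 0.03 m) and value of joint sw4 below -0.3 rad))); the robot touches nothing.
It fails at once if a bystander (dough press, plunger stamp, blue cake, bamboo stick) is moved by more than 30 mm (distance of any of dough_press, plunger_stamp, blue_cake, bamboo_stick from where it was at the start of the episode above 0.03 m).
It also fails if it takes over 61 s, if anything falls off the work surface, if the arm or the gripper's body presses on something with over 40 N, if the wrist force passes 120 N, or if a joint passes its speed limit or range.

## Working session

There is one attempt and no reset: what is moved stays moved. The work goes in short steps, Python scripts to look and compute and a shell command to move; the robot and the scene stay as the last step left them, time stands still between calls to the robot, and variables do not carry over. Pictures are saved under pics/ and viewed, at most 13 in all, crops included, and the job is handed in when it is done.

```bash
ls; mkdir -p pics
python3 - <<'E'
from plant import ctrl, eyes
import cv2,numpy as np
for n in ("scene","top"):
    im=eyes.capture(n); cv2.imwrite(f"pics/{n}0.png",cv2.resize(im[:,:,::-1],(800,600),interpolation=cv2.INTER_CUBIC))
    np.save(f"{n}0.npy",im)
    m=eyes.camera_model(n); print(n,np.round(m["mtx"],1).tolist(),m["k1"],np.round(-m["R"].T@m["t"],3))
    print(np.round(m["R"],3).tolist())
s=ctrl.get_state(); print(s["time_s"],s["position"],s["ee_rot"],s["gripper_width"])
E
```

```text
pics
scene [[409.0, 0.0, 256.8], [0.0, 409.0, 190.3], [0.0, 0.0, 1.0]] -0.019214001483449088 [0.04  0.782 0.868]
[[-0.893, -0.45, -0.017], [-0.296, 0.615, -0.731], [0.339, -0.647, -0.682]]
top [[391.4, 0.0, 254.4], [0.0, 391.4, 189.5], [0.0, 0.0, 1.0]] -0.13284177816685375 [0.252 0.076 1.341]
[[-0.016, -1.0, 0.002], [-0.99, 0.015, -0.139], [0.139, -0.004, -0.99]]
0.1 [ 0.22220709 -0.63673073  0.23754732] [[ 9.44153356e-01  3.29505782e-01 -6.15827104e-04]
 [ 3.29506356e-01 -9.44151527e-01  1.85892335e-03]
 [ 3.10918913e-05 -1.95802766e-03 -9.99998083e-01]] 0.08818422995124466
```

View pics/scene0.png

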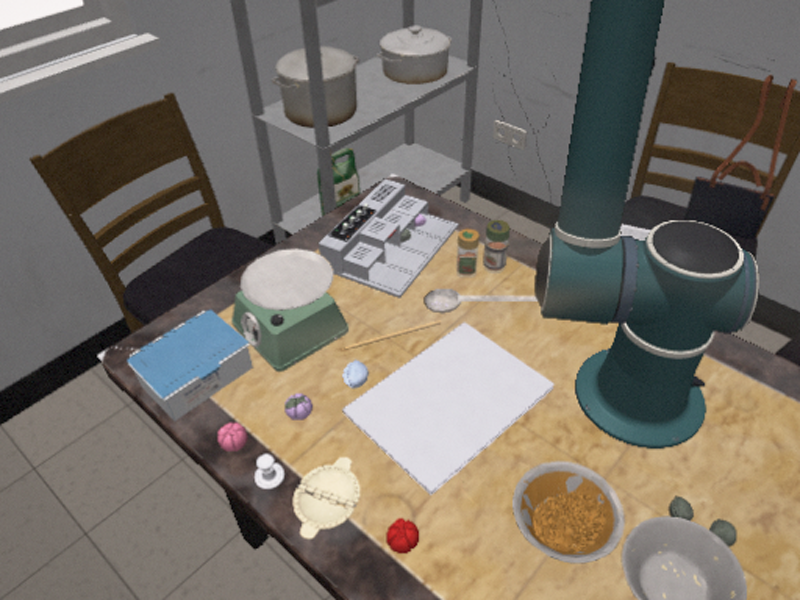

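View pics/top0.png

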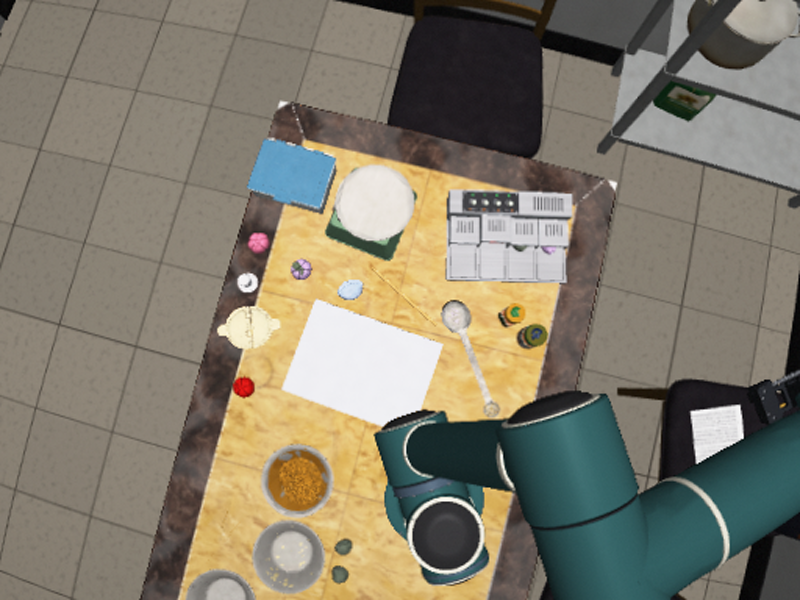

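Candidates (top picture, 800x600 px): lilac cake with a leaf at (301,269), pink at (259,243) and red at (244,387). By the description I choose the lilac one. The green cake sits in place 3 (517,246) and the purple in place 4 (549,249). I'll check close crops.

Run:
```python
import cv2,numpy as np
s=np.load("scene0.npy")[:,:,::-1];t=np.load("top0.npy")[:,:,::-1]
def c(im,x0,y0,w,h,W,H): return cv2.resize(im[y0:y0+h,x0:x0+w],(W,H),interpolation=cv2.INTER_CUBIC)
a=c(s,200,105,100,90,400,360)   # x4
b=c(t,280,115,100,75,400,300) # x4
d=c(s,175,240,50,40,400,240)  
e=c(t,180,160,40,24,400,240)
out=np.zeros((600,800,3),np.uint8)
out[:360,:400]=a; out[:300,400:]=b; out[360:,:400]=c(s,170,240,50,30,400,240); out[360:,400:]=c(t,170,155,50,30,400,240)
cv2.imwrite("pics/crop1.png",out)
```

```text
(no output)
```

View pics/crop1.png

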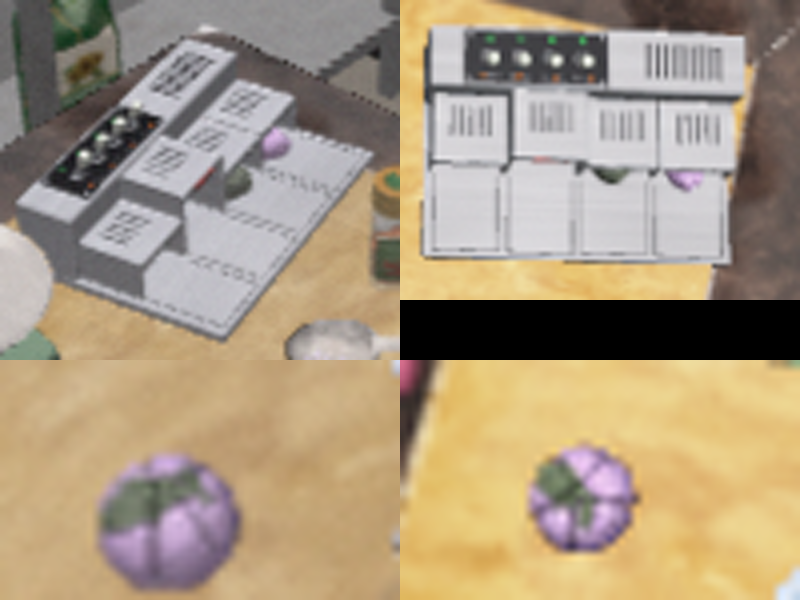

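The warmer crop shows the red badge, and so the tall bay, at place 2 (540,159). The green and purple cakes are in places 3 and 4, so the switch targets are off, on, on, on. The chosen cake is lilac with a green leaf, centred at (583,498) in the crop. Next I compute positions.

```bash
cat > h.py <<'E'
import numpy as np, cv2
from scipy.optimize import least_squares
from plant import ctrl, eyes
def proj(m,X):
    c=np.atleast_2d(X)@np.array(m["R"]).T+m["t"]; s=c[:,:2]/c[:,2:]
    s=s*(1+m["k1"]*(s**2).sum(1,keepdims=True)); return s@np.array(m["mtx"])[:2,:2].T+np.array(m["mtx"])[:2,2]
def tri(obs):  # [(model,(u,v))]
    f=lambda X:np.concatenate([proj(m,X)[0]-p for m,p in obs]); r=least_squares(f,[.5,.1,.05]); return r.x,f(r.x)
def pose(obs,x0): # [(model,warmerpoint,(u,v))] -> x,y,z,yaw
    def W(p,q): c,s=np.cos(p[3]),np.sin(p[3]); return np.array([p[0]+c*q[0]-s*q[1],p[1]+s*q[0]+c*q[1],p[2]+q[2]])
    f=lambda p:np.concatenate([proj(m,W(p,q))[0]-np.array(u) for m,q,u in obs]); r=least_squares(f,x0,loss="soft_l1"); return r.x,f(r.x).reshape(-1,2)
E
python3 - <<'E'
from h import *
S=eyes.camera_model("scene");T=eyes.camera_model("top")
f=lambda u,v,k,x0,y0:((u+.5)/k-.5+x0,(v+.5)/k-.5+y0)
a=lambda u,v:f(u,v,4,200,105); b=lambda u,v:f(u-400,v,4,280,115)
cs=f(170,523,8,170,240); ct=f(583,498,8,170,155)
print("cake",tri([(S,cs),(T,ct)]))
o=[(T,(-.095,.135,.014),b(423,257)),(T,(-.095,-.135,.014),b(729,263)),(T,(.095,.135,.076),b(431,27)),(T,(.095,-.135,.076),b(745,36)),
(S,(-.095,.135,.014),a(225,338)),(S,(-.095,-.135,.014),a(373,154)),(S,(.095,.135,.076),a(17,201)),(S,(.095,-.135,.076),a(198,38))]
p,r=pose(o,[.75,-.1,0,0]);print("warmer",np.round(p,4));print(np.round(r,1).tolist())
# bystanders/scale/jars rough (800px top coords) on given z
def onz(m,u,z): return least_squares(lambda q:proj(m,[q[0],q[1],z])[0]-u,[.5,0]).x
for n,(u,v),z in [("scalepan",(375,203),.124),("pink",(259,243),.016),("stamp",(247,283),.04),("blue",(350,289),.012),("stickA",(371,266),.006),("stickB",(433,324),.006),("jar1",(513,314),.106),("jar2",(533,336),.097),("box",(335,155),.07),("box2",(325,210),.07)]:
    print(n,np.round(onz(T,f(u,v,1.5625,0,0),z),3))
E
```

```text
cake (array([ 0.5181935 ,  0.18353478, -0.39081305]), array([ 26.44473322,   4.09351852, -13.80392399, -31.89327304]))
warmer [ 0.5623 -0.1761 -0.0064 -0.0419]
[[-0.0, 0.6], [0.5, 1.2], [0.2, -0.3], [0.4, 0.2], [-0.2, -0.1], [0.4, -0.2], [-1.0, 0.6], [-3.2, -0.0]]
scalepan [0.618 0.115]
pink [0.564 0.378]
stamp [0.469 0.397]
blue [0.457 0.175]
stickA [0.509 0.129]
stickB [ 0.378 -0.006]
jar1 [ 0.386 -0.164]
jar2 [ 0.341 -0.205]
box [0.745 0.203]
box2 [0.621 0.224]
```

```bash
cat >> h.py <<'E'
def delta(target,yaw=None):
    "world target of TCP -> cm in tool axes now, and az (rad) to bring tool x to yaw"
    s=ctrl.get_state(); R=np.array(s["ee_rot"]); d=R.T@(np.array(target)-s["position"])*100
    x=R.T@np.array([np.cos(yaw),np.sin(yaw),0]) if yaw is not None else [1,0]
    return np.round(d,2), round(float(np.arctan2(x[1],x[0])),3)
E
python3 - <<'E'
from h import *
S=eyes.camera_model("scene");T=eyes.camera_model("top")
print("cake",tri([(S,((170.5)/8-.5+170,(523-360+.5)/8-.5+240)),(T,((583-400+.5)/8-.5+170,(498-360+.5)/8-.5+155))]))
s=ctrl.get_state();W=eyes.camera_model("wrist");R=np.array(s["ee_rot"]);C=-W["R"].T@W["t"]
print("cam in tool",R.T@(C-s["position"]),np.round(W["R"]@R,3).tolist(),W["mtx"][0][0])
print(delta([.47,-.14,.32],-.042))
E
```

```text
cake (array([0.5018499 , 0.28269203, 0.0120924 ]), array([-0.53031678, -0.09242094,  0.31425265,  0.6467339 ]))
cam in tool [ 0.07259204 -0.00060921 -0.14764786] [[0.0, 1.0, 0.001], [-0.959, 0.0, -0.282], [-0.282, -0.001, 0.959]] 277.00911475437204
(array([ 39.76, -38.75,  -8.17]), 0.378)
```

```bash
python3 -m inch '[{"az":0.095,"tz":-0.8},{"az":0.095,"tz":-0.8},{"az":0.095,"tz":-0.8},{"az":0.093,"tz":-0.8},{"tx":1.9,"ty":-3},{"tx":1.9,"ty":-3},{"tx":1.9,"ty":-3},{"tx":1.9,"ty":-3},{"tx":1.9,"ty":-3},{"tx":1.9,"ty":-3},{"tx":1.9,"ty":-3},{"tx":1.9,"ty":-3}]' && python3 -m inch '[{"tx":1.9,"ty":-3},{"tx":1.9,"ty":-3},{"tx":1.9,"ty":-3},{"tx":1.9,"ty":-3},{"tx":1.9,"ty":-3},{"tx":1.9,"ty":-3},{"tx":1.9,"ty":-3},{"tx":1.9,"ty":-3},{"tx":1.9,"ty":-3},{"ty":0},{"ty":0},{"ty":0}]'
python3 - <<'E'
from h import *
W=eyes.camera_model("wrist");im=eyes.capture("wrist");np.save("w1.npy",np.array([W,im],dtype=object),allow_pickle=True)
cv2.imwrite("pics/w1.png",cv2.resize(im[:,:,::-1],(800,600),interpolation=cv2.INTER_CUBIC))
E
```

```text
validation failed for argument at $[0]...
```

View pics/w1.png

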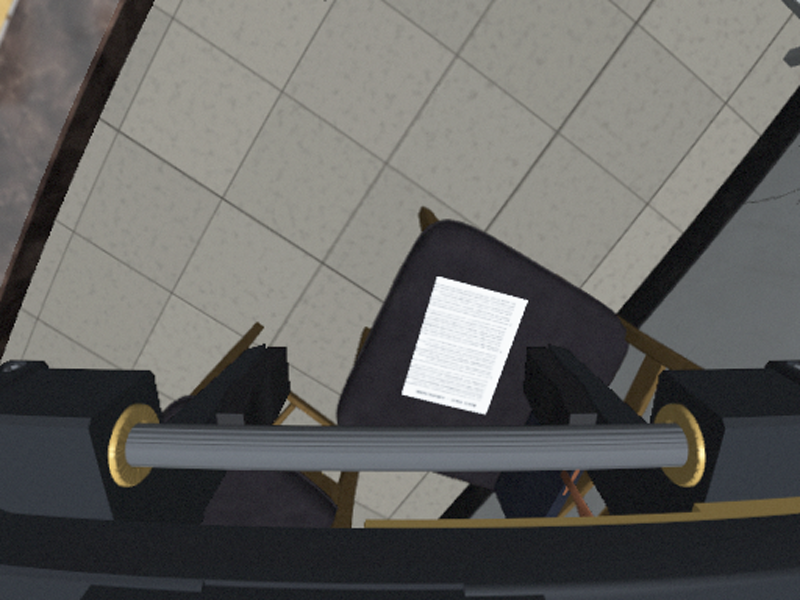

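The move was refused because a row is probably missing keys. The picture shows only the floor, a chair and the fingers at (260,380) and (550,380).

```bash
python3 -m inch '[{"jaw":1,"tx":0,"ty":0,"tz":-0.8,"ax":0,"ay":0,"az":0.095},{"jaw":1,"tx":0,"ty":0,"tz":-0.8,"ax":0,"ay":0,"az":0.095},{"jaw":1,"tx":0,"ty":0,"tz":-0.8,"ax":0,"ay":0,"az":0.095},{"jaw":1,"tx":0,"ty":0,"tz":-0.8,"ax":0,"ay":0,"az":0.093},{"jaw":1,"tx":1.5,"ty":-3,"tz":0,"ax":0,"ay":0,"az":0},{"jaw":1,"tx":1.5,"ty":-3,"tz":0,"ax":0,"ay":0,"az":0},{"jaw":1,"tx":1.5,"ty":-3,"tz":0,"ax":0,"ay":0,"az":0},{"jaw":1,"tx":1.5,"ty":-3,"tz":0,"ax":0,"ay":0,"az":0}]'; python3 -m inch '[{"jaw":1,"tx":1.5,"ty":-3}]'
```

```text
time_s: 0.82
position: [0.2876, -0.5186, 0.2702]
ee_rot: [[0.999, -0.043, -0.0], [-0.043, -0.999, 0.001], [-0.0, -0.001, -1.0]]
ft_force: [1.1, 0.5, 0.2]
gripper_width: 0.0885
grasp_force: 0.0validation failed for argument at $[0]...
```

```bash
python3 -m inch '[{"jaw":1,"tx":1.7,"ty":-3.2,"tz":0,"ax":0,"ay":0,"az":0},{"jaw":1,"tx":1.7,"ty":-3.2,"tz":0,"ax":0,"ay":0,"az":0},{"jaw":1,"tx":1.7,"ty":-3.2,"tz":0,"ax":0,"ay":0,"az":0},{"jaw":1,"tx":1.7,"ty":-3.2,"tz":0,"ax":0,"ay":0,"az":0},{"jaw":1,"tx":1.7,"ty":-3.2,"tz":0,"ax":0,"ay":0,"az":0},{"jaw":1,"tx":1.7,"ty":-3.2,"tz":0,"ax":0,"ay":0,"az":0},{"jaw":1,"tx":1.7,"ty":-3.2,"tz":0,"ax":0,"ay":0,"az":0},{"jaw":1,"tx":1.7,"ty":-3.2,"tz":0,"ax":0,"ay":0,"az":0},{"jaw":1,"tx":1.7,"ty":-3.2,"tz":0,"ax":0,"ay":0,"az":0},{"jaw":1,"tx":1.7,"ty":-3.2,"tz":0,"ax":0,"ay":0,"az":0},{"jaw":1,"tx":1.7,"ty":-3.2,"tz":0,"ax":0,"ay":0,"az":0},{"jaw":1,"tx":1.7,"ty":-3.2,"tz":0,"ax":0,"ay":0,"az":0}]'; python3 -m inch '[{"jaw":1,"tx":0,"ty":0,"tz":0,"ax":0,"ay":0,"az":0},{"jaw":1,"tx":0,"ty":0,"tz":0,"ax":0,"ay":0,"az":0}]'
python3 - <<'E'
from h import *
W=eyes.camera_model("wrist");im=eyes.capture("wrist");np.savez("w1.npz",im=im,**{k:np.array(v) for k,v in W.items()})
cv2.imwrite("pics/w2.png",cv2.resize(im[:,:,::-1],(800,600),interpolation=cv2.INTER_CUBIC))
E
```

```text
time_s: 1.82
position: [0.5078, -0.1431, 0.2706]
ee_rot: [[0.999, -0.042, -0.0], [-0.042, -0.999, -0.0], [-0.0, 0.0, -1.0]]
ft_force: [-0.1, -0.9, 0.5]
gripper_width: 0.088
grasp_force: 0.0
time_s: 1.98
position: [0.5078, -0.1433, 0.2703]
ee_rot: [[0.999, -0.038, -0.001], [-0.038, -0.999, 0.0], [-0.001, 0.0, -1.0]]
ft_force: [0.2, -0.0, 1.0]
gripper_width: 0.0879
grasp_force: 0.0
```

View pics/w2.png

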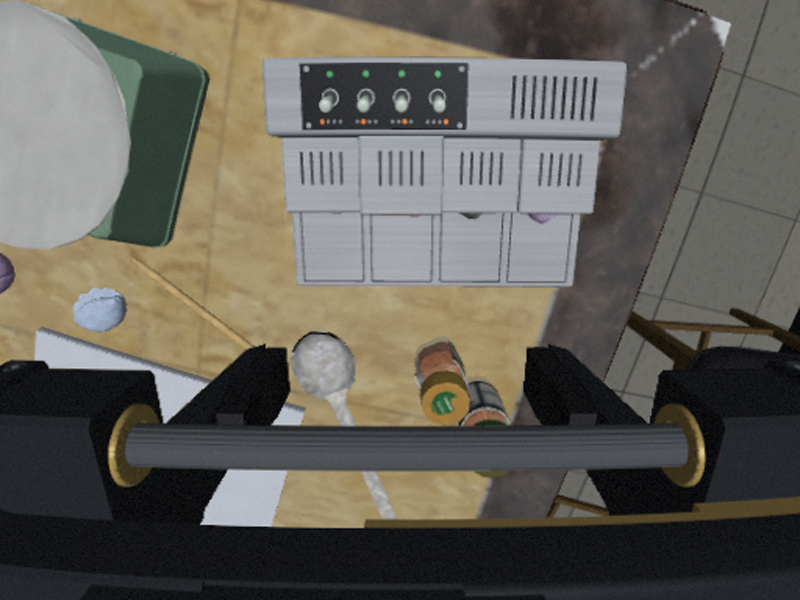

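The wrist view shows the warmer with console corners at about (264,59) and (624,62) and deck corners at (299,285) and (573,286). The levers are near (327,104), (364,104), (401,104) and (438,104). I'll refine the pose, crop in and predict the lever tips for on and off.

Run:
```python
from h import *
d=np.load("w1.npz");W={k:d[k] for k in("mtx","k1","R","t")};W["k1"]=float(W["k1"])
S=eyes.camera_model("scene");T=eyes.camera_model("top")
f=lambda u,v,k,x0,y0:((u+.5)/k-.5+x0,(v+.5)/k-.5+y0)
a=lambda u,v:f(u,v,4,200,105); b=lambda u,v:f(u-400,v,4,280,115); w=lambda u,v:f(u,v,1.5625,0,0)
ow=[(W,(-.095,.135,.014),w(299,285)),(W,(-.095,-.135,.014),w(573,286)),(W,(.095,.135,.076),w(264,59)),(W,(.095,-.135,.076),w(626,62)),(W,(.04,.135,.076),w(268,137)),(W,(.04,-.135,.076),w(620,137))]
o=[(T,(-.095,.135,.014),b(423,257)),(T,(-.095,-.135,.014),b(729,263)),(T,(.095,.135,.076),b(431,27)),(T,(.095,-.135,.076),b(745,36)),
(S,(-.095,.135,.014),a(225,338)),(S,(-.095,-.135,.014),a(373,154)),(S,(.095,.135,.076),a(17,201))]
for q in (ow,ow+o):
    p,r=pose(q,[.56,-.17,0,0]);print("warmer",np.round(p,4));print(np.round(r,1).tolist())
c,s=np.cos(p[3]),np.sin(p[3])
for y in(.084,.058,.032,.006):
  for th in (0,-.38,.38):
    q=(.066+.024*np.sin(th)*(th!=0),y,.078+.024*np.cos(th)*(th!=0))
    X=np.array([p[0]+c*q[0]-s*q[1],p[1]+s*q[0]+c*q[1],p[2]+q[2]]); print(np.round((proj(W,X)[0]+.5)*1.5625-.5),end=" ")
  print()
im=d["im"][:,:,::-1]
A=cv2.resize(im[35:87,185:305],(800,347),interpolation=cv2.INTER_CUBIC);B=cv2.resize(im[122:160,175:385],(800,145),interpolation=cv2.INTER_CUBIC)
cv2.imwrite("pics/c2.png",np.vstack([A,B]))
```

```text
warmer [ 0.5619 -0.1743 -0.0049 -0.0377]
[[0.1, 0.2], [-0.1, -0.5], [-0.4, 0.1], [0.7, -0.3], [0.3, -0.2], [-0.5, 0.7]]
warmer [ 0.562  -0.1744 -0.0048 -0.0376]
[[0.1, 0.1], [-0.0, -0.5], [-0.4, 0.1], [0.8, -0.3], [0.4, -0.3], [-0.4, 0.6], [-0.4, 0.8], [0.3, 1.1], [-0.4, -0.2], [-0.1, -0.0], [-0.1, -0.1], [0.2, -0.4], [-1.2, 0.6]]
[333.  99.] [328. 108.] [327.  81.] 
[368.  99.] [366. 108.] [365.  80.] 
[403.  99.] [403. 108.] [403.  80.] 
[438.  99.] [440. 108.] [441.  80.]
```

View pics/c2.png

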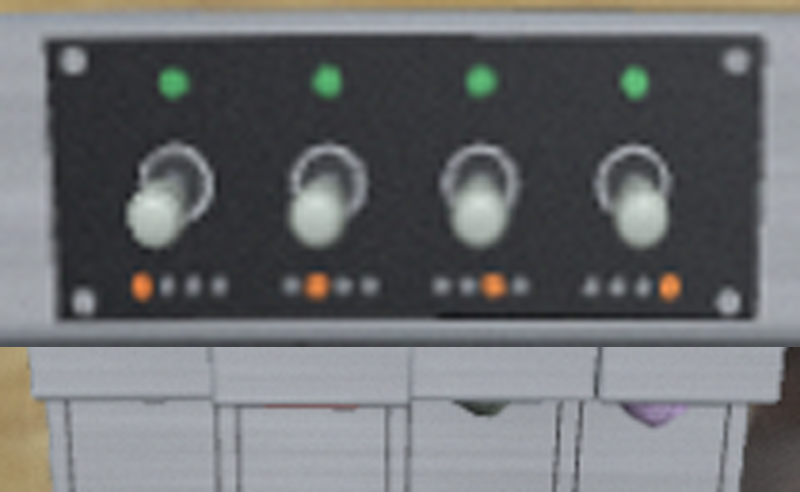

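All four levers lean towards the robot (tips at about row 104, where "off" is predicted at 108 and "on" at 80), so all are off. sw2, sw3 and sw4 have to go on. The red badge under hood 2 and the green and purple noses in places 3 and 4 are confirmed. I'll do the switches first, with the fingers shut.

```bash
cat >> h.py <<'E'
P=[.562,-.1744,0,-.0376]
def wp(x,y,z): c,s=np.cos(P[3]),np.sin(P[3]); return np.array([P[0]+c*x-s*y,P[1]+s*x+c*y,z])
def intool():
    s=ctrl.get_state(); c,q=np.cos(P[3]),np.sin(P[3]); d=np.array(s["position"])-[P[0],P[1],0]
    return np.round(1000*np.array([c*d[0]+q*d[1],-q*d[0]+c*d[1],d[2]]),1)
E
python3 -c "
from h import *
print(delta(wp(.030,.052,.093),P[3]),intool())"
```

```text
(array([ 8.59, -2.43, 17.72]), -0.002) [-55.8  27.9 270.3]
```

```bash
python3 -m inch '[{"jaw":-1,"tx":1.7,"ty":-0.5,"tz":2,"ax":0,"ay":0,"az":0},{"jaw":-1,"tx":1.7,"ty":-0.5,"tz":2,"ax":0,"ay":0,"az":0},{"jaw":-1,"tx":1.7,"ty":-0.5,"tz":2,"ax":0,"ay":0,"az":0},{"jaw":-1,"tx":1.7,"ty":-0.5,"tz":2,"ax":0,"ay":0,"az":0},{"jaw":-1,"tx":1.8,"ty":-0.4,"tz":2,"ax":0,"ay":0,"az":0},{"jaw":-1,"tx":0,"ty":0,"tz":2,"ax":0,"ay":0,"az":0},{"jaw":-1,"tx":0,"ty":0,"tz":1,"ax":0,"ay":0,"az":0},{"jaw":-1,"tx":0,"ty":0,"tz":0,"ax":0,"ay":0,"az":0},{"jaw":-1,"tx":0,"ty":0,"tz":0,"ax":0,"ay":0,"az":0}]' 20
python3 - <<'E'
from h import *
print(intool(),delta(wp(.030,.052,.093),P[3]),ctrl.get_state()["gripper_width"])
W=eyes.camera_model("wrist");im=eyes.capture("wrist")
cv2.imwrite("pics/w3.png",cv2.resize(im[:,:,::-1],(800,600),interpolation=cv2.INTER_CUBIC))
print((proj(W,wp(.03,.052,.14))[0]+.5)*1.5625)
E
```

```text
time_s: 2.78
position: [0.5932, -0.1256, 0.1402]
ee_rot: [[0.999, -0.044, -0.002], [-0.044, -0.999, 0.0], [-0.002, -0.0, -1.0]]
ft_force: [-0.8, -0.7, 0.7]
gripper_width: 0.0302
grasp_force: 0.0
[ 29.4  49.9 140.2] (array([ 0.07, -0.21,  4.72]), -0.006) 0.030197659854840797
[402.8872202  365.94165545]
```

View pics/w3.png

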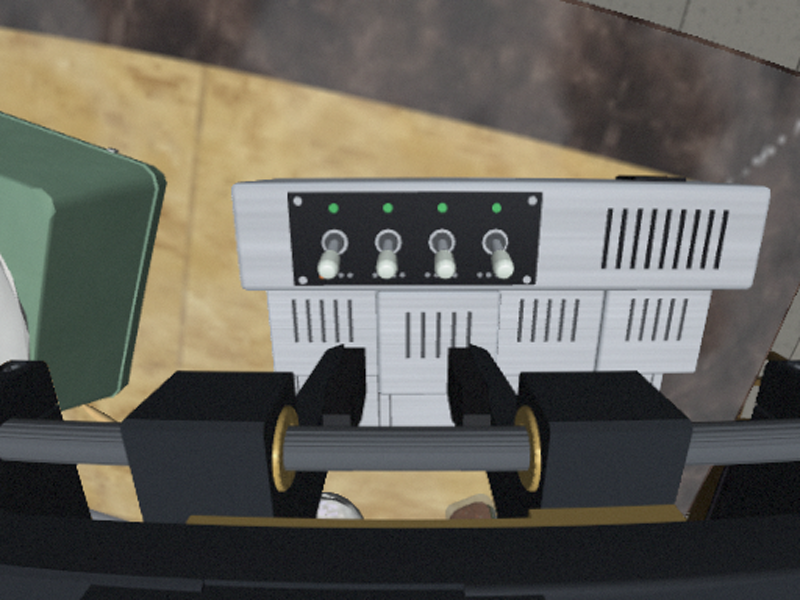

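The wrist view shows the fingers half shut at (350,370) and (465,370), in front of the levers at rows 240–275, all four leaning towards me. I finish shutting, go down, and push sw2.

```bash
python3 -m inch '[{"jaw":-1,"tx":0,"ty":-0.3,"tz":1,"ax":0,"ay":0,"az":0},{"jaw":-1,"tx":0,"ty":0,"tz":1,"ax":0,"ay":0,"az":0},{"jaw":-1,"tx":0,"ty":0,"tz":1,"ax":0,"ay":0,"az":0},{"jaw":-1,"tx":0,"ty":0,"tz":1,"ax":0,"ay":0,"az":0},{"jaw":-1,"tx":0,"ty":0,"tz":0.7,"ax":0,"ay":0,"az":0},{"jaw":-1,"tx":0,"ty":0,"tz":0,"ax":0,"ay":0,"az":0},{"jaw":-1,"tx":0.5,"ty":0,"tz":0,"ax":0,"ay":0,"az":0},{"jaw":-1,"tx":0.5,"ty":0,"tz":0,"ax":0,"ay":0,"az":0},{"jaw":-1,"tx":0.5,"ty":0,"tz":0,"ax":0,"ay":0,"az":0},{"jaw":-1,"tx":0.5,"ty":0,"tz":0,"ax":0,"ay":0,"az":0},{"jaw":-1,"tx":0.5,"ty":0,"tz":0,"ax":0,"ay":0,"az":0},{"jaw":-1,"tx":0,"ty":0,"tz":0,"ax":0,"ay":0,"az":0}]'; python3 -c "
from h import *
print(intool(),ctrl.get_state()['gripper_width'])"
```

```text
time_s: 3.83
position: [0.6214, -0.1228, 0.0943]
ee_rot: [[0.999, -0.042, 0.002], [-0.042, -0.999, -0.0], [0.002, 0.0, -1.0]]
ft_force: [0.8, -0.4, 0.8]
gripper_width: 0.0004
grasp_force: 0.0
[57.4 53.8 94.3] 0.0003563017181278471
```

```bash
python3 -m inch '[{"jaw":-1,"tx":-1.5,"ty":0,"tz":0,"ax":0,"ay":0,"az":0},{"jaw":-1,"tx":-1.3,"ty":0,"tz":0,"ax":0,"ay":0,"az":0},{"jaw":-1,"tx":0,"ty":1.1,"tz":0,"ax":0,"ay":0,"az":0},{"jaw":-1,"tx":0,"ty":1.1,"tz":0,"ax":0,"ay":0,"az":0},{"jaw":-1,"tx":0,"ty":0,"tz":0,"ax":0,"ay":0,"az":0},{"jaw":-1,"tx":0.6,"ty":0,"tz":0,"ax":0,"ay":0,"az":0},{"jaw":-1,"tx":0.6,"ty":0,"tz":0,"ax":0,"ay":0,"az":0},{"jaw":-1,"tx":0.6,"ty":0,"tz":0,"ax":0,"ay":0,"az":0},{"jaw":-1,"tx":0.5,"ty":0,"tz":0,"ax":0,"ay":0,"az":0},{"jaw":-1,"tx":0.5,"ty":0,"tz":0,"ax":0,"ay":0,"az":0},{"jaw":-1,"tx":0,"ty":0,"tz":0,"ax":0,"ay":0,"az":0}]';python3 -m inch '[{"jaw":-1,"tx":-1.5,"ty":0,"tz":0,"ax":0,"ay":0,"az":0},{"jaw":-1,"tx":-1.3,"ty":0,"tz":0,"ax":0,"ay":0,"az":0},{"jaw":-1,"tx":0,"ty":1.2,"tz":0,"ax":0,"ay":0,"az":0},{"jaw":-1,"tx":0,"ty":1.2,"tz":0,"ax":0,"ay":0,"az":0},{"jaw":-1,"tx":0,"ty":0,"tz":0,"ax":0,"ay":0,"az":0},{"jaw":-1,"tx":0.6,"ty":0,"tz":0,"ax":0,"ay":0,"az":0},{"jaw":-1,"tx":0.6,"ty":0,"tz":0,"ax":0,"ay":0,"az":0},{"jaw":-1,"tx":0.6,"ty":0,"tz":0,"ax":0,"ay":0,"az":0},{"jaw":-1,"tx":0.5,"ty":0,"tz":0,"ax":0,"ay":0,"az":0},{"jaw":-1,"tx":0.5,"ty":0,"tz":0,"ax":0,"ay":0,"az":0},{"jaw":-1,"tx":0,"ty":0,"tz":0,"ax":0,"ay":0,"az":0}]'; python3 -m inch '[{"jaw":-1,"tx":-1.5,"ty":0,"tz":0,"ax":0,"ay":0,"az":0},{"jaw":-1,"tx":-1.5,"ty":0,"tz":-1,"ax":0,"ay":0,"az":0},{"jaw":-1,"tx":-0.5,"ty":0,"tz":-3,"ax":0,"ay":0,"az":0},{"jaw":1,"tx":0,"ty":0,"tz":-3,"ax":0,"ay":0,"az":0},{"jaw":1,"tx":0,"ty":0,"tz":-3,"ax":0,"ay":0,"az":0},{"jaw":1,"tx":0,"ty":0,"tz":0,"ax":0,"ay":0,"az":0}]'
python3 - <<'E'
from h import *
print(intool())
W=eyes.camera_model("wrist");im=eyes.capture("wrist")
p=proj(W,wp(.066,.045,.08))[0].astype(int);print(p)
for y in(.084,.058,.032,.006): print([np.round(proj(W,wp(.066+.024*np.sin(t),y,.075+.024*np.cos(t)))[0]-p+[60,35])*7 for t in(-.38,.38)])
c=im[p[1]-35:p[1]+35,p[0]-60:p[0]+54][:,:,::-1]
cv2.imwrite("pics/w4.png",cv2.resize(c,None,fx=7,fy=7,interpolation=cv2.INTER_CUBIC))
E
```

```text
time_s: 4.75
position: [0.6202, -0.1444, 0.0938]
ee_rot: [[0.999, -0.042, 0.001], [-0.042, -0.999, -0.0], [0.001, 0.0, -1.0]]
ft_force: [0.5, 0.3, 0.6]
gripper_width: -0.0
grasp_force: 0.0
time_s: 5.67
position: [0.6192, -0.1684, 0.0938]
ee_rot: [[0.999, -0.042, 0.001], [-0.042, -0.999, -0.0], [0.001, 0.0, -1.0]]
ft_force: [0.7, -0.5, -1.1]
gripper_width: 0.0001
grasp_force: 0.0
time_s: 6.17
position: [0.5867, -0.1682, 0.2014]
ee_rot: [[0.999, -0.042, 0.012], [-0.042, -0.999, -0.004], [0.012, 0.003, -1.0]]
ft_force: [1.2, -0.3, 0.8]
gripper_width: 0.0183
grasp_force: 0.0
[ 24.5   7.1 201.4]
[220 141]
[array([119., 329.]), array([105., 196.])]
[array([315., 329.]), array([308., 196.])]
[array([511., 329.]), array([504., 189.])]
[array([707., 329.]), array([707., 189.])]
```

View pics/w4.png

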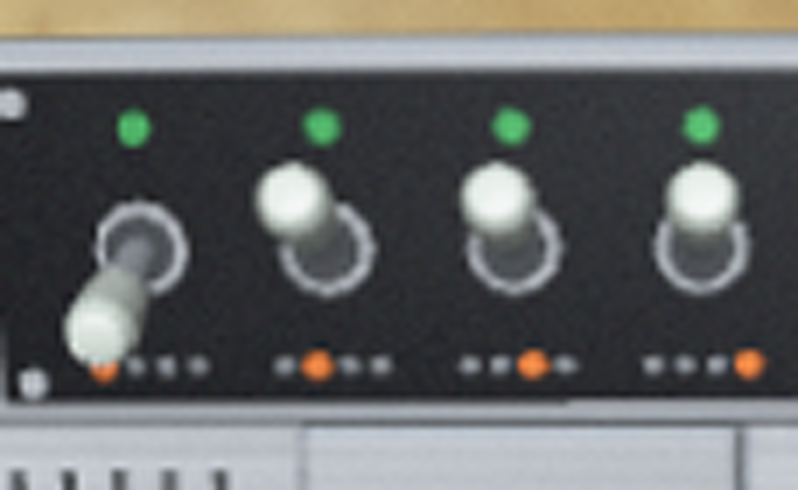

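The crop shows lever 1 leaning towards me and levers 2–4 leaning back (tips at (293,200), (497,200), (703,198)), which is the wanted setting. Now the cake.

```bash
python3 -c "
from h import *
print(delta([.48,.283,.2],0))"; python3 -m inch '[{"jaw":1,"tx":-0.9,"ty":-3.7,"tz":0,"ax":0,"ay":0,"az":0},{"jaw":1,"tx":-0.9,"ty":-3.7,"tz":0,"ax":0,"ay":0,"az":0},{"jaw":1,"tx":-0.9,"ty":-3.7,"tz":0,"ax":0,"ay":0,"az":0},{"jaw":1,"tx":-0.9,"ty":-3.7,"tz":0,"ax":0,"ay":0,"az":0},{"jaw":1,"tx":-0.9,"ty":-3.7,"tz":0,"ax":0,"ay":0,"az":0},{"jaw":1,"tx":-0.9,"ty":-3.7,"tz":0,"ax":0,"ay":0,"az":0},{"jaw":1,"tx":-0.9,"ty":-3.7,"tz":0,"ax":0,"ay":0,"az":0},{"jaw":1,"tx":-0.9,"ty":-3.7,"tz":0,"ax":0,"ay":0,"az":0},{"jaw":1,"tx":-0.9,"ty":-3.7,"tz":0,"ax":0,"ay":0,"az":0},{"jaw":1,"tx":-0.9,"ty":-3.7,"tz":0,"ax":0,"ay":0,"az":0},{"jaw":1,"tx":-0.9,"ty":-3.7,"tz":0,"ax":0,"ay":0,"az":0},{"jaw":1,"tx":-0.9,"ty":-3.7,"tz":0,"ax":0,"ay":0,"az":0}]';  python3 -m inch '[{"jaw":1,"tx":0,"ty":0,"tz":0,"ax":0,"ay":0,"az":0},{"jaw":1,"tx":0,"ty":0,"tz":0,"ax":0,"ay":0,"az":0}]'
cat > look.py <<'E'
import sys
from h import *
W=eyes.camera_model("wrist");im=eyes.capture("wrist");np.savez(sys.argv[1]+".npz",im=im,**{k:np.array(v) for k,v in W.items()})
hsv=cv2.cvtColor(im,cv2.COLOR_RGB2HSV)
p=proj(W,[.502,.283,.012])[0]
m=cv2.inRange(hsv,(125,30,60),(160,255,255)); n,l,st,c=cv2.connectedComponentsWithStats(m)
print("expected",p.round(1),[(st[i].tolist(),c[i].round(1).tolist()) for i in range(1,n) if st[i,4]>60])
cv2.imwrite("pics/"+sys.argv[1]+".png",cv2.resize(im[:,:,::-1],(800,600),interpolation=cv2.INTER_CUBIC))
E
python3 look.py k1
```

```text
(array([-12.44, -44.6 ,  -0.36]), -0.042)
time_s: 7.22
position: [0.4919, 0.2827, 0.1923]
ee_rot: [[0.999, -0.042, -0.002], [-0.042, -0.999, -0.001], [-0.002, 0.001, -1.0]]
ft_force: [0.1, -0.4, 0.3]
gripper_width: 0.0882
grasp_force: 0.0
time_s: 7.38
position: [0.492, 0.2827, 0.1922]
ee_rot: [[0.999, -0.038, -0.002], [-0.038, -0.999, -0.001], [-0.002, 0.001, -1.0]]
ft_force: [0.3, -0.8, -0.9]
gripper_width: 0.0883
grasp_force: 0.0
expected [259.6 160.1] [([240, 142, 38, 40, 789], [260.8, 160.4])]
```

View pics/k1.png

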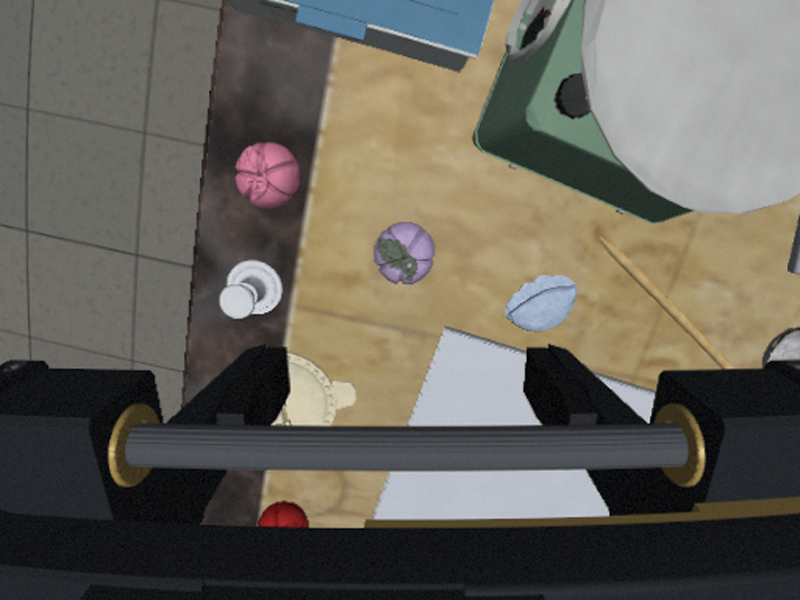

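The wrist view shows the lilac cake at (405,253), with the pink one at (267,175) and the stamp at (250,290). It agrees with the computed position within 2 mm. Descending.

```bash
python3 -m inch '[{"jaw":1,"tx":0.8,"ty":0,"tz":3,"ax":0,"ay":0,"az":0},{"jaw":1,"tx":0,"ty":0,"tz":3,"ax":0,"ay":0,"az":0},{"jaw":1,"tx":0,"ty":0,"tz":3,"ax":0,"ay":0,"az":0},{"jaw":1,"tx":0,"ty":0,"tz":2.5,"ax":0,"ay":0,"az":0},{"jaw":1,"tx":0,"ty":0,"tz":0,"ax":0,"ay":0,"az":0},{"jaw":1,"tx":0,"ty":0,"tz":0,"ax":0,"ay":0,"az":0}]'; python3 look.py k2
python3 - <<'E'
from h import *
S=eyes.camera_model("scene");T=eyes.camera_model("top")
d=np.load("k1.npz");W={k:d[k] for k in("mtx","k1","R","t")};W["k1"]=float(W["k1"])
print(tri([(S,(190.8,259.9)),(T,(192.5,171.8)),(W,(259.,161.7))]))
d=np.load("k2.npz");V={k:d[k] for k in("mtx","k1","R","t")};V["k1"]=float(V["k1"])
print([np.round(proj(V,[x,.283,.016])[0],1) for x in(.498,.502)]);print(delta([.5,.2832,.003]))
E
```

```text
time_s: 7.93
position: [0.5002, 0.2784, 0.0768]
ee_rot: [[0.999, -0.044, -0.004], [-0.044, -0.999, -0.002], [-0.004, 0.003, -1.0]]
ft_force: [0.6, 1.4, -0.1]
gripper_width: 0.0883
grasp_force: 0.0
expected [254.6 197. ] [([224, 171, 58, 59, 1786], [256.4, 196.6])]
(array([0.50066632, 0.28363023, 0.01431094]), array([-0.44621603, -0.15641652, -0.11912772,  0.88363405,  0.1034528 ,
       -0.10921876]))
[array([254.7, 203.3]), array([254.5, 198.6])]
(array([-0.18, -0.37,  7.58]), 0.0)
```

```bash
python3 -m inch '[{"jaw":1,"tx":0,"ty":-0.5,"tz":2,"ax":0,"ay":0,"az":0},{"jaw":1,"tx":0,"ty":0,"tz":2,"ax":0,"ay":0,"az":0},{"jaw":1,"tx":0,"ty":0,"tz":1.5,"ax":0,"ay":0,"az":0},{"jaw":1,"tx":0,"ty":0,"tz":1,"ax":0,"ay":0,"az":0},{"jaw":1,"tx":0,"ty":0,"tz":0.4,"ax":0,"ay":0,"az":0},{"jaw":1,"tx":0,"ty":0,"tz":0,"ax":0,"ay":0,"az":0},{"jaw":1,"tx":0,"ty":0,"tz":0,"ax":0,"ay":0,"az":0}]'; python3 -c "
from h import *
print(delta([.5005,.284,.003]))"
```

```text
time_s: 8.57
position: [0.5027, 0.2861, 0.0111]
ee_rot: [[0.999, -0.042, 0.002], [-0.042, -0.999, 0.001], [0.002, -0.001, -1.0]]
ft_force: [-0.7, -0.1, 0.4]
gripper_width: 0.0881
grasp_force: 0.0
(array([-0.22,  0.22,  0.81]), 0.0)
```

```bash
python3 -m inch '[{"jaw":1,"tx":-0.2,"ty":0.1,"tz":0.4,"ax":0,"ay":0,"az":0},{"jaw":1,"tx":0,"ty":0,"tz":0.3,"ax":0,"ay":0,"az":0},{"jaw":-1,"tx":0,"ty":0,"tz":0,"ax":0,"ay":0,"az":0},{"jaw":-1,"tx":0,"ty":0,"tz":0,"ax":0,"ay":0,"az":0},{"jaw":-1,"tx":0,"ty":0,"tz":0,"ax":0,"ay":0,"az":0},{"jaw":-1,"tx":0,"ty":0,"tz":0,"ax":0,"ay":0,"az":0},{"jaw":-1,"tx":0,"ty":0,"tz":0,"ax":0,"ay":0,"az":0},{"jaw":-1,"tx":0,"ty":0,"tz":0,"ax":0,"ay":0,"az":0},{"jaw":-1,"tx":0,"ty":0,"tz":0,"ax":0,"ay":0,"az":0},{"jaw":-1,"tx":0,"ty":0,"tz":0,"ax":0,"ay":0,"az":0},{"jaw":-1,"tx":0,"ty":0,"tz":0,"ax":0,"ay":0,"az":0}]' 8
```

```text
time_s: 9.48
position: [0.4996, 0.2849, 0.0028]
ee_rot: [[0.999, -0.042, 0.0], [-0.042, -0.999, 0.0], [0.0, -0.0, -1.0]]
ft_force: [-0.1, 0.2, -0.4]
gripper_width: 0.0449
grasp_force: 8.0
```

```bash
python3 -m inch '[{"jaw":-1,"tx":0,"ty":0,"tz":-1,"ax":0,"ay":0,"az":0},{"jaw":-1,"tx":0,"ty":0,"tz":-2.5,"ax":0,"ay":0,"az":0},{"jaw":-1,"tx":0,"ty":0,"tz":-3.5,"ax":0,"ay":0,"az":0},{"jaw":-1,"tx":0,"ty":0,"tz":-3.5,"ax":0,"ay":0,"az":0},{"jaw":-1,"tx":0,"ty":0,"tz":-3.5,"ax":0,"ay":0,"az":0},{"jaw":-1,"tx":0,"ty":0,"tz":-3.5,"ax":0,"ay":0,"az":0},{"jaw":-1,"tx":0,"ty":0,"tz":-2.5,"ax":0,"ay":0,"az":0},{"jaw":-1,"tx":0,"ty":0,"tz":0,"ax":0,"ay":0,"az":0}]'; python3 -c "
from h import *
print(delta(wp(-.055,.033,.2),P[3]))"
```

```text
time_s: 10.15
position: [0.5033, 0.2868, 0.2111]
ee_rot: [[0.999, -0.042, 0.012], [-0.042, -0.999, 0.006], [0.011, -0.006, -1.0]]
ft_force: [1.9, 0.4, 0.5]
gripper_width: 0.0451
grasp_force: 8.0
(array([ 2.28, 42.56,  0.86]), -0.005)
```

```bash
python3 -m inch '[{"jaw":-1,"tx":0.1,"ty":2,"tz":0,"ax":0,"ay":0,"az":0},{"jaw":-1,"tx":0.2,"ty":3.8,"tz":0,"ax":0,"ay":0,"az":0},{"jaw":-1,"tx":0.2,"ty":3.9,"tz":0,"ax":0,"ay":0,"az":0},{"jaw":-1,"tx":0.2,"ty":3.9,"tz":0,"ax":0,"ay":0,"az":0},{"jaw":-1,"tx":0.2,"ty":3.9,"tz":0,"ax":0,"ay":0,"az":0},{"jaw":-1,"tx":0.2,"ty":3.9,"tz":0,"ax":0,"ay":0,"az":0},{"jaw":-1,"tx":0.2,"ty":3.9,"tz":0,"ax":0,"ay":0,"az":0},{"jaw":-1,"tx":0.2,"ty":3.9,"tz":0,"ax":0,"ay":0,"az":0},{"jaw":-1,"tx":0.2,"ty":3.9,"tz":0,"ax":0,"ay":0,"az":0},{"jaw":-1,"tx":0.2,"ty":3.9,"tz":0,"ax":0,"ay":0,"az":0},{"jaw":-1,"tx":0.2,"ty":3.9,"tz":0,"ax":0,"ay":0,"az":0},{"jaw":-1,"tx":0.1,"ty":1.6,"tz":0,"ax":0,"ay":0,"az":0}]'; python3 -m inch '[{"jaw":-1,"tx":0,"ty":0,"tz":3,"ax":0,"ay":0,"az":0},{"jaw":-1,"tx":0,"ty":0,"tz":3,"ax":0,"ay":0,"az":0},{"jaw":-1,"tx":0,"ty":0,"tz":2.5,"ax":0,"ay":0,"az":0},{"jaw":-1,"tx":0,"ty":0,"tz":0,"ax":0,"ay":0,"az":0},{"jaw":-1,"tx":0,"ty":0,"tz":0,"ax":0,"ay":0,"az":0},{"jaw":-1,"tx":0,"ty":0,"tz":0,"ax":0,"ay":0,"az":0}]'
python3 - <<'E'
from h import *
print(intool(),delta(wp(-.055,.033,.017),P[3]))
W=eyes.camera_model("wrist");im=eyes.capture("wrist")
k=1.5625
for q in [(-.02,.065,.074),(-.02,0,.074),(-.095,.065,.014),(-.095,0,.014),(.066,.032,.078)]: print(q,np.round((proj(W,wp(*q))[0]+.5)*k))
cv2.imwrite("pics/d1.png",cv2.resize(im[:,:,::-1],(800,600),interpolation=cv2.INTER_CUBIC))
E
```

```text
time_s: 11.15
position: [0.5028, -0.1447, 0.2025]
ee_rot: [[0.999, -0.045, -0.0], [-0.045, -0.999, -0.002], [-0.0, 0.002, -1.0]]
ft_force: [0.1, -0.3, -0.1]
gripper_width: 0.0451
grasp_force: 8.0
time_s: 11.65
position: [0.5042, -0.1408, 0.1187]
ee_rot: [[0.999, -0.042, 0.001], [-0.042, -0.999, -0.0], [0.001, 0.0, -1.0]]
ft_force: [0.7, -0.4, -0.4]
gripper_width: 0.045
grasp_force: 8.0
[-59.   31.4 118.7] (array([ 0.39, -0.17, 10.18]), -0.004)
(-0.02, 0.065, 0.074) [333. 245.]
(-0.02, 0, 0.074) [478. 244.]
(-0.095, 0.065, 0.014) [355. 346.]
(-0.095, 0, 0.014) [458. 346.]
(0.066, 0.032, 0.078) [405.  30.]
```

View pics/d1.png

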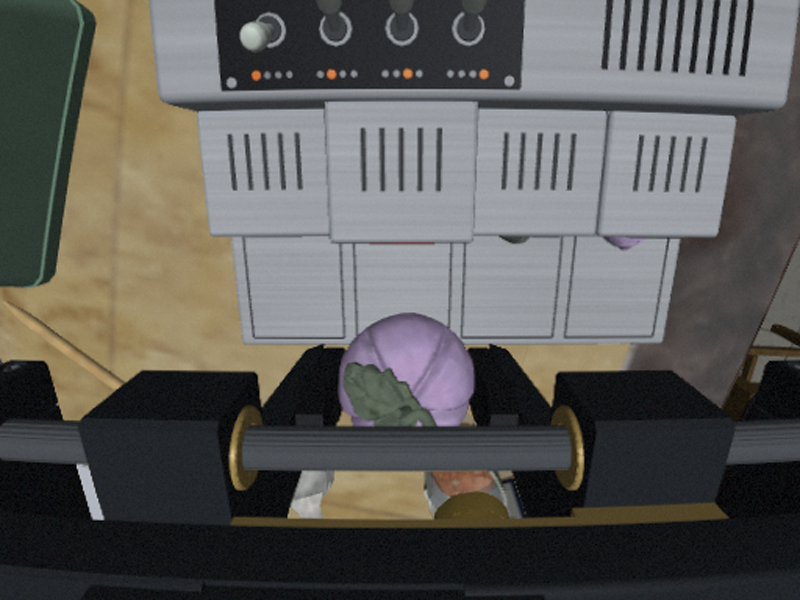

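The picture shows the cake held at (407,370), the tall hood's front edge from (330,242) to (473,241) with its red badge, and the deck clear. The warmer sits about 1.6 mm further left than fitted, so I correct for that and lower the cake.

```bash
sed -i 's/^P=.*/P=[.563,-.1728,0,-.0376]/' h.py; python3 -c "
from h import *
print(delta(wp(-.055,.0325,.018),P[3]))"; python3 -m inch '[{"jaw":-1,"tx":0.4,"ty":-0.3,"tz":2.5,"ax":0,"ay":0,"az":0},{"jaw":-1,"tx":0,"ty":0,"tz":2.5,"ax":0,"ay":0,"az":0},{"jaw":-1,"tx":0,"ty":0,"tz":2,"ax":0,"ay":0,"az":0},{"jaw":-1,"tx":0,"ty":0,"tz":1.5,"ax":0,"ay":0,"az":0},{"jaw":-1,"tx":0,"ty":0,"tz":0.8,"ax":0,"ay":0,"az":0},{"jaw":-1,"tx":0,"ty":0,"tz":0.5,"ax":0,"ay":0,"az":0},{"jaw":-1,"tx":0,"ty":0,"tz":0,"ax":0,"ay":0,"az":0},{"jaw":-1,"tx":0,"ty":0,"tz":0,"ax":0,"ay":0,"az":0}]';python3 -c "
from h import *
print(intool(),delta(wp(-.055,.0325,.018),P[3]))"
```

```text
(array([ 0.39, -0.3 , 10.16]), -0.004)
time_s: 12.37
position: [0.5089, -0.1382, 0.021]
ee_rot: [[0.999, -0.042, 0.002], [-0.042, -0.999, -0.001], [0.002, 0.001, -1.0]]
ft_force: [-0.0, -0.4, 0.3]
gripper_width: 0.0453
grasp_force: 8.0
[-55.3  32.5  21. ] (array([0.03, 0.  , 0.3 ]), -0.004)
```

```bash
python3 -m inch '[{"jaw":-1,"tx":0,"ty":0,"tz":0.3,"ax":0,"ay":0,"az":0},{"jaw":-1,"tx":0,"ty":0,"tz":0,"ax":0,"ay":0,"az":0},{"jaw":0.4,"tx":0,"ty":0,"tz":0,"ax":0,"ay":0,"az":0},{"jaw":0.4,"tx":0,"ty":0,"tz":0,"ax":0,"ay":0,"az":0},{"jaw":0.4,"tx":0,"ty":0,"tz":0,"ax":0,"ay":0,"az":0},{"jaw":0.4,"tx":0,"ty":0,"tz":0,"ax":0,"ay":0,"az":0},{"jaw":0.4,"tx":0,"ty":0,"tz":-1,"ax":0,"ay":0,"az":0},{"jaw":0.4,"tx":0,"ty":0,"tz":-2,"ax":0,"ay":0,"az":0},{"jaw":0.4,"tx":0,"ty":0,"tz":-3,"ax":0,"ay":0,"az":0},{"jaw":0.4,"tx":0,"ty":0,"tz":-3,"ax":0,"ay":0,"az":0}]';python3 -m inch '[{"jaw":-1,"tx":-2,"ty":0,"tz":0,"ax":0,"ay":0,"az":0},{"jaw":-1,"tx":-2,"ty":0,"tz":0,"ax":0,"ay":0,"az":0},{"jaw":-1,"tx":-1.2,"ty":0,"tz":0,"ax":0,"ay":0,"az":0},{"jaw":-1,"tx":0,"ty":0,"tz":0,"ax":0,"ay":0,"az":0},{"jaw":-1,"tx":0,"ty":0,"tz":0,"ax":0,"ay":0,"az":0},{"jaw":-1,"tx":0,"ty":0,"tz":0,"ax":0,"ay":0,"az":0},{"jaw":-1,"tx":0,"ty":0,"tz":0,"ax":0,"ay":0,"az":0},{"jaw":-1,"tx":0,"ty":0,"tz":0,"ax":0,"ay":0,"az":0},{"jaw":-1,"tx":0,"ty":0,"tz":0,"ax":0,"ay":0,"az":0}]'
python3 - <<'E'
from h import *
import subprocess
print(intool())
W=eyes.camera_model("wrist");im=eyes.capture("wrist")
for z in(.03,):print("cake expected",[np.round(proj(W,wp(x,.0325,z))[0],1) for x in(-.055,-.05)])
hsv=cv2.cvtColor(im,cv2.COLOR_RGB2HSV);m=cv2.inRange(hsv,(125,30,60),(160,255,255)); n,l,st,c=cv2.connectedComponentsWithStats(m)
print([(st[i].tolist(),c[i].round(1).tolist()) for i in range(1,n) if st[i,4]>60])
E
```

```text
time_s: 13.2
position: [0.5067, -0.1376, 0.1074]
ee_rot: [[0.999, -0.042, -0.002], [-0.042, -0.999, 0.001], [-0.002, -0.001, -1.0]]
ft_force: [0.4, -0.6, -0.3]
gripper_width: 0.0617
grasp_force: 0.0
time_s: 13.95
position: [0.4563, -0.1357, 0.1065]
ee_rot: [[0.999, -0.042, -0.0], [-0.042, -0.999, 0.0], [-0.0, -0.0, -1.0]]
ft_force: [-0.4, -0.2, 0.0]
gripper_width: 0.0037
grasp_force: 0.0
[-108.    33.   106.5]
cake expected [array([261. , 131.5]), array([261. , 125.1])]
[([397, 87, 39, 17, 462], [416.5, 93.6]), ([231, 100, 59, 62, 1858], [263.3, 129.5])]
```

The cake stands as expected on the deck in front of bay 2. Next I lower the shut fingers in front of it and push.

```bash
python3 -m inch '[{"jaw":-1,"tx":1,"ty":0,"tz":1,"ax":0,"ay":0,"az":0},{"jaw":-1,"tx":0,"ty":0,"tz":2.5,"ax":0,"ay":0,"az":0},{"jaw":-1,"tx":0,"ty":0,"tz":2.5,"ax":0,"ay":0,"az":0},{"jaw":-1,"tx":0,"ty":0,"tz":1.5,"ax":0,"ay":0,"az":0},{"jaw":-1,"tx":0,"ty":0,"tz":0.6,"ax":0,"ay":0,"az":0},{"jaw":-1,"tx":0,"ty":0,"tz":0,"ax":0,"ay":0,"az":0},{"jaw":-1,"tx":0,"ty":0,"tz":0,"ax":0,"ay":0,"az":0}]'; python3 -c "
from h import *
print(intool())"
```

```text
time_s: 14.58
position: [0.4661, -0.1362, 0.0259]
ee_rot: [[0.999, -0.042, -0.0], [-0.042, -0.999, 0.0], [-0.0, -0.0, -1.0]]
ft_force: [-0.2, -0.1, -0.2]
gripper_width: 0.0004
grasp_force: 0.0
[-98.2  33.   25.9]
```

```bash
python3 -m inch '[{"jaw":-1,"tx":0.6,"ty":0,"tz":0,"ax":0,"ay":0,"az":0},{"jaw":-1,"tx":0.4,"ty":0,"tz":0,"ax":0,"ay":0,"az":0},{"jaw":-1,"tx":0.4,"ty":0,"tz":0,"ax":0,"ay":0,"az":0},{"jaw":-1,"tx":0.4,"ty":0,"tz":0,"ax":0,"ay":0,"az":0},{"jaw":-1,"tx":0.4,"ty":0,"tz":0,"ax":0,"ay":0,"az":0},{"jaw":-1,"tx":0.4,"ty":0,"tz":0,"ax":0,"ay":0,"az":0},{"jaw":-1,"tx":0.4,"ty":0,"tz":0,"ax":0,"ay":0,"az":0},{"jaw":-1,"tx":0.4,"ty":0,"tz":0,"ax":0,"ay":0,"az":0},{"jaw":-1,"tx":0,"ty":0,"tz":0,"ax":0,"ay":0,"az":0}]'
python3 - <<'E'
from h import *
print(intool())
W=eyes.camera_model("wrist");im=eyes.capture("wrist")
hsv=cv2.cvtColor(im,cv2.COLOR_RGB2HSV);m=cv2.inRange(hsv,(125,30,60),(160,255,255)); n,l,st,c=cv2.connectedComponentsWithStats(m)
print([(st[i].tolist(),c[i].round(1).tolist()) for i in range(1,n) if st[i,4]>60], [proj(W,wp(-.04,y,.03))[0].round() for y in (.0085,.0325,.0565)])
E
```

```text
time_s: 15.33
position: [0.5008, -0.1377, 0.0259]
ee_rot: [[0.999, -0.042, 0.001], [-0.042, -0.999, -0.0], [0.001, 0.0, -1.0]]
ft_force: [-0.2, 0.9, -0.6]
gripper_width: 0.0005
grasp_force: 0.0
[-63.5  32.7  25.9]
[([465, 174, 32, 10, 193], [480.1, 177.4]), ([214, 187, 52, 41, 706], [238.2, 210.6]), ([267, 189, 32, 37, 623], [283.9, 202.5])] [array([305., 199.]), array([261., 199.]), array([217., 199.])]
```

```bash
python3 -m inch '[{"jaw":-1,"tx":0.4,"ty":0,"tz":0,"ax":0,"ay":0,"az":0},{"jaw":-1,"tx":0.4,"ty":0,"tz":0,"ax":0,"ay":0,"az":0},{"jaw":-1,"tx":0.4,"ty":0,"tz":0,"ax":0,"ay":0,"az":0},{"jaw":-1,"tx":0.4,"ty":0,"tz":0,"ax":0,"ay":0,"az":0},{"jaw":-1,"tx":0.4,"ty":0,"tz":0,"ax":0,"ay":0,"az":0},{"jaw":-1,"tx":0.4,"ty":0,"tz":0,"ax":0,"ay":0,"az":0},{"jaw":-1,"tx":0.4,"ty":0,"tz":0,"ax":0,"ay":0,"az":0},{"jaw":-1,"tx":0.4,"ty":0,"tz":0,"ax":0,"ay":0,"az":0},{"jaw":-1,"tx":0.2,"ty":0,"tz":0,"ax":0,"ay":0,"az":0},{"jaw":-1,"tx":0,"ty":0,"tz":0,"ax":0,"ay":0,"az":0}]';python3 -c "
from h import *
print(intool())"
```

```text
time_s: 16.22
position: [0.5333, -0.1389, 0.0255]
ee_rot: [[0.999, -0.042, -0.002], [-0.042, -0.999, 0.0], [-0.002, -0.0, -1.0]]
ft_force: [-2.2, 0.1, 1.6]
gripper_width: 0.0004
grasp_force: 1.1
[-30.9  32.7  25.5]
```

```bash
python3 -m inch '[{"jaw":-1,"tx":0.2,"ty":0,"tz":0,"ax":0,"ay":0,"az":0},{"jaw":-1,"tx":0.1,"ty":0,"tz":0,"ax":0,"ay":0,"az":0},{"jaw":-1,"tx":0,"ty":0,"tz":0,"ax":0,"ay":0,"az":0}]'; python3 -m inch '[{"jaw":-1,"tx":-1,"ty":0,"tz":0,"ax":0,"ay":0,"az":0},{"jaw":-1,"tx":-2,"ty":0,"tz":0,"ax":0,"ay":0,"az":0},{"jaw":-1,"tx":-2,"ty":0,"tz":0,"ax":0,"ay":0,"az":0},{"jaw":-1,"tx":-1,"ty":0,"tz":-2,"ax":0,"ay":0,"az":0},{"jaw":-1,"tx":-0.5,"ty":0,"tz":-3,"ax":0,"ay":0,"az":0},{"jaw":-1,"tx":-2,"ty":0,"tz":-3,"ax":0,"ay":0,"az":0},{"jaw":-1,"tx":-3,"ty":0,"tz":-2,"ax":0,"ay":0,"az":0},{"jaw":-1,"tx":-2,"ty":0,"tz":0,"ax":0,"ay":0,"az":0},{"jaw":-1,"tx":0,"ty":0,"tz":0,"ax":0,"ay":0,"az":0},{"jaw":-1,"tx":0,"ty":0,"tz":0,"ax":0,"ay":0,"az":0}]'
python3 - <<'E'
from h import *
print(intool())
W=eyes.camera_model("wrist");im=eyes.capture("wrist")[:,:,::-1];S=eyes.camera_model("scene");sc=eyes.capture("scene")[:,:,::-1]
A=cv2.resize(im[:200,100:430],(594,360),interpolation=cv2.INTER_CUBIC)
B=cv2.resize(sc[110:200,195:300],(280,240),interpolation=cv2.INTER_CUBIC)
o=np.zeros((600,600,3),np.uint8);o[:360,:594]=A;o[360:,:280]=B
print("front-edge cake x=-19",[(proj(W,wp(x,.0325,.03))[0]-[100,0])*1.8 for x in(-.019,-.032)])
cv2.imwrite("pics/f1.png",o)
E
```

```text
time_s: 16.47
position: [0.5331, -0.1388, 0.0251]
ee_rot: [[0.999, -0.042, -0.008], [-0.042, -0.999, 0.001], [-0.008, -0.001, -1.0]]
ft_force: [-11.8, -0.5, 7.3]
gripper_width: 0.0005
grasp_force: 5.5
time_s: 17.3
position: [0.4017, -0.1334, 0.126]
ee_rot: [[0.999, -0.043, 0.002], [-0.043, -0.999, -0.001], [0.002, 0.001, -1.0]]
ft_force: [-0.0, 0.2, -0.0]
gripper_width: 0.0006
grasp_force: 0.0
[-162.7   33.3  126. ]
front-edge cake x=-19 [array([289.01647275,  26.67882504]), array([289.15531735,  58.22889534])]
```

View pics/f1.png

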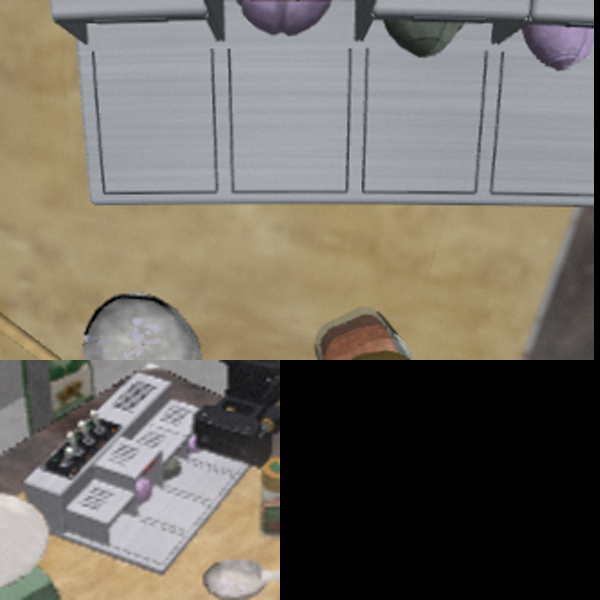

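The wrist crop shows the cake under hood 2 with its front edge at row 35, which is x ≈ -22 mm. Its centre is therefore about 22 mm behind the hood's front edge, and it is centred sideways at column 287. The green and purple noses at (425,40) and (558,50) look unmoved. The scene crop shows the cake upright and levers 2–4 still leaning back, with the robot clear, so I hand in.

```bash
python3 -c "
from plant import ctrl
print(ctrl.job_done())"
```

```text
the job is handed in; nothing more can be done
None
```

I handed the job in at about 17 s: the persimmon cake is under the high hood in bay 2, switches 2–4 are on and switch 1 is off; hand-in returned no verdict, so this rests on the last pictures.

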